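Put the mallet away under the roll-top

ROBOT

A 6-joint arm with a two-finger parallel gripper is mounted at the origin on the work surface. World frame = base frame: x ahead of the robot, y to its left, z up, the work surface at z = 0. Lengths are in m, angles in rad, forces in N, time in s.
With the tool pointing down it reaches from about 0.3 to 0.75 m from the base axis. Payload 8.5 kg.
Tool frame: the origin (TCP) lies at the very end of the fingers, on their centre line; the grasp point (between the pads) lies 19 mm behind it; z points along the fingers, y is the line along which they close (so a half turn about z gives the same grasp; the last joint's range is limited). The gripper opens to 85 mm and grips with 20 to 120 N. Pads are 22 mm wide; open, the fingers measure 114 mm over their backs; the gripper's body (76 mm by 85 mm) begins 54 mm behind the grasp point. The pads swing forward as they close: fully open they stand 13 mm farther back than shut.
Start: joints at [-1.472, 0.381, 1.297, -0, 1.464, -0.215], TCP at [0.17, -0.523, 0.231] pointing down, gripper open.
Joint ranges: [-3.11, 3.11], [-0.89, 2.33], [0.22, 2.48], [-1.42, 4.56], [0.17, 2.85], [-2.88, 2.88]. Speed limits (rad/s): [2.39, 2.39, 3.14, 3.14, 3.14, 3.14].

INTERFACE

Orientations are given as a unit quaternion [w, x, y, z].
In Python, from station import arm, imaging, hand_in gives the robot as it stands.
- The arm moves only by the tool servo_tool, never from a script. Its arguments are lists of equal length, an entry for each row: "offset": the shift along the world's x, y, z as a fraction of full scale, a list of three; "spin": the turn about the world's z as a fraction of full scale. A call has 1 to 10 rows; each row shifts and turns the commanded pose from where the row before left it; what a row does not reach is not made up. Full scale, the value 1, is 50 cm for a shift and 0.08 rad for a turn. A row lasts 1/10 s, in which the tool goes at most 50 mm and 8.59 degrees, less where a joint would pass 70% of its speed; a pose out of reach is approached as far as the arm can. A call with a number of a shift or a turn outside -1 to 1 is refused whole. A call with a gripper value outside its range is refused whole. "fingers" is the opening, from 0 (shut) to 1 (fully open), set as the call begins (left out, the last holds). The fingers move at their own pace and stop on an object; "grip_force" is the grip in N (left out, the last holds). Time passes only in rows, so rows that do not move let the fingers close. It gives the time, the measured TCP pose, the force, the opening and the grip force at its end, in the units of the state.
- arm.sense(): the state, without advancing time (a new reading comes with each control period).
- imaging.get_image(name): name is "side" or "top"; returns the picture (384x512x3 uint8, red, green, blue); there is no depth.
- imaging.camera_info(name): a dict with "fx", "fy", "cx", "cy" (pixels), "pose" (4x4, takes a point from camera to world coordinates). Camera axes: x right, y down, z forward; pixel columns grow to the right and rows downward; lengths in m; the calibration is good to about 2 mm. A picture is of the moment at which its call begins. camera_info takes no time and is no camera call.
- hand_in(): hands the job in; it is judged then, once.
The state is a dict: "time_s": time; "joint_pos": joint angles; "joint_vel": joint speeds; "effort": joint torques, N m; "ee_pos": TCP position; "eef_rot": TCP orientation; "wrist_force": force on the tool from outside, world axes, zero at the start; "torque": the same for the moment, N m; "gripper_width": finger opening in m; "grip_force": force on a finger pad.
Only numpy, scipy, OpenCV 4.12 (cv2) and the standard library are available. Lean on these libraries where they do the work, as an engineer would, in place of code of your own. Each camera call takes 0.05 s, during which the arm holds its last target. There are 200 camera calls.

TASK

Roll the tambour cover of the tool garage fully open until it rests at the back; then draw the mallet out of its bin, lay it down on the table well clear of the bins and let go, take it again by its head, and lay it (not drop it) flat on the garage floor. Then roll the cover fully shut again. The cover is heavy and falls towards either end, so guide it slowly all the way in both directions and never let it slam; leave the hook puller and the three pegs where they are.

Things in the scene. Friction and masses are not known exactly. Their poses are not given: they have to be found in the camera images.
- garage: Fixed roll-top tool garage with D-shaped birch cheeks, 316 deep x 320 wide x 208 high. Origin: on the table under the cover's axis, mid-width; x to the back, y along the width, z up. Cover axis: parallel to y at z=50. Floor top z=8, 300 wide; front wall 58 high, inner face x=-145; a fixed curved shell (inner radius 135) closes the rear from x=25 back; cover open, x -145 to 25 is free from above.
- cover (a joint): Turning of the curved aluminium-slat cover (450 g, outer radius 154), rad: 0 fully shut, 1.66 fully open (rolled over the back shell); grows as the front edge rises and goes back. Gravity pulls it shut below about 0.65, open above (2 to 3 N at the tab at the ends); little friction, no latch. Let go at either end it rests; let go on the way it falls and slams at over 2 rad/s.
- cover_tab (a point): Pinch point of the cover's dark wooden lift tab, 180 from the axis, mid-width. Tab: block 24 wide (along garage y), 16 thick, standing radially out of the cover, 154 to 197 from the axis. Shut, it is 10 degrees above level at the front (garage x=-177, z=81); it turns 95 degrees with the cover. Pinched across its 24 mm from above, it can turn between the fingers.
- tier: Fixed tier of translucent grey bins, 150 deep (x) x 340 wide (y) x 189 high. Origin on the table under its middle. Open front at x=-75; x points inwards. Below are two bays (centres y=-85 and +85, each about 165 wide, 100 high) without floor: what is in them lies on the table. One holds the mallet's head, the other the puller's hook.
- mallet_head (a point): Centre of the head of the orange plastic mallet, 25 above its underside. Head: block 56 (along the handle) x 50 (across) x 50 high; the handle leaves level from the middle of a 50 mm wide face. About 360 g, centre of mass 15 to 20 from here towards the handle, so it lies steadily on its head, handle level in the air. 70 to 100 of the handle sticks out of the bay.
- mallet_butt (a point): Centre of the free end of the mallet's handle, 172 from mallet_head. The handle is round, 26 in diameter, 144 long, its last part with a black rubber sleeve.
- puller: Bystander: steel hook puller, black handle 90 x 26 x 22 on a bent 8 mm rod, 190 long. Origin under the rod near the hook; x along the rod to the handle, which sticks out of the other bay (60 to 100).
- peg0: Bystander: loose upright aluminium peg, 30 in diameter, 90 high. Origin under its foot.
- peg1: Bystander: a second such peg.
- peg2: Bystander: a third such peg.

How it is judged:
By the outcome, as a careful person would: the job done as asked, in the order asked, and still so for the second after the job is handed in, with the robot touching nothing.
It also fails if it takes over 72 s, if anything falls off the work surface, if the arm or the gripper's body presses on something with over 40 N, if the wrist force passes 120 N, or if a joint passes its speed limit or range.

## Working session

There is one attempt and no reset: what is moved stays moved. The work goes in short steps, Python scripts to look and compute and a tool call to move; the robot and the scene stay as the last step left them, time stands still between calls to the robot, and variables do not carry over. Pictures are saved under pics/ and viewed, at most 10 in all, crops included, and the job is handed in when it is done.

Besides the shell and the picture viewer there is one more tool, called after "Call:" as name(argument=value, ...), one argument or row to a line, values as JSON. servo_tool: Moves the arm, as the interface text tells. Its arguments: {"type":"object","properties":{"offset":{"type":"array"},"spin":{"type":"array"},"fingers":{"type":"number"},"grip_force":{"type":"number"}},"required":["offset","spin"]}

```bash
ls; mkdir -p pics
python3 - <<'E'
from station import arm, imaging
import cv2,numpy as np
np.set_printoptions(precision=4,suppress=True)
for n in("side","top"):
    im=imaging.get_image(n); cv2.imwrite(f"pics/{n}0.png",im[:,:,::-1])
    c=imaging.camera_info(n); print(n,c["fx"],c["fy"],c["cx"],c["cy"]); print(np.array(c["pose"]))
s=arm.sense(); print(s)
E
```

```text
pics
side 488.64393552825624 488.64393552825624 258.5615332249943 189.23364228513375
[[-0.8003  0.5735 -0.1748  0.7969]
 [ 0.5995  0.7625 -0.2434  0.2329]
 [-0.0063 -0.2996 -0.954   1.3106]
 [ 0.      0.      0.      1.    ]]
top 354.85110313719764 354.85110313719764 254.5029274634753 190.5811265749938
[[-0.0207 -0.9959  0.0875  0.4757]
 [-0.9998  0.0205 -0.0035 -0.0754]
 [ 0.0017 -0.0876 -0.9962  0.8851]
 [ 0.      0.      0.      1.    ]]
{'time_s': 0.1, 'joint_pos': array([-1.4723,  0.3811,  1.2982,  0.    ,  1.4636, -0.2153]), 'joint_vel': array([ 0.0008, -0.0018, -0.0044, -0.0006, -0.0005,  0.0001]), 'effort': array([  0.0029, -44.9221, -23.1658,  -0.0002,   0.0037,  -0.    ]), 'ee_pos': array([ 0.1697, -0.5229,  0.2308]), 'eef_rot': array([-0.0006,  0.9877,  0.1562,  0.    ]), 'wrist_force': array([ 0.0152,  0.2425, -0.6126]), 'torque': array([-0.008 ,  0.0083,  0.0508]), 'grip_force': 0.0, 'gripper_width': 0.08551051415728714}
```

View pics/top0.png

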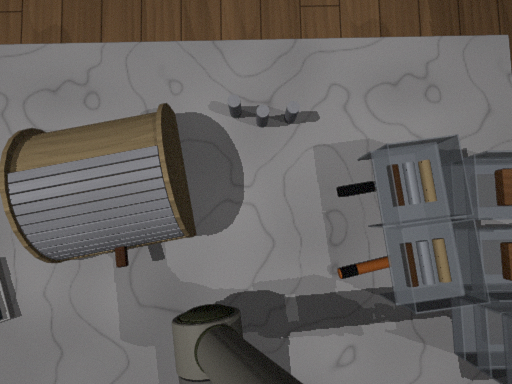

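View pics/side0.png

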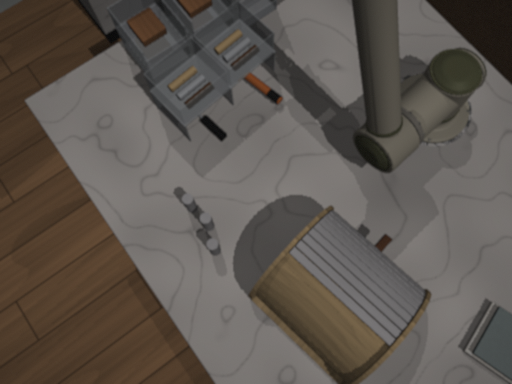

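Top view: the garage is at the left with its tab at about (121,256). The pegs are near (235-291,110), the mallet handle runs (340,272)-(388,263), and the puller handle is at (356,189). The side view agrees: tab (384,243), mallet (265,88), puller (213,127).

```bash
cat > h.py <<'E'
import cv2,numpy as np
from station import imaging
np.set_printoptions(precision=4,suppress=True)
def ray(n,uv):
    c=imaging.camera_info(n);P=np.array(c["pose"]);uv=np.atleast_2d(uv).astype(float)
    d=np.c_[(uv[:,0]-c["cx"])/c["fx"],(uv[:,1]-c["cy"])/c["fy"],np.ones(len(uv))]@P[:3,:3].T
    return P[:3,3],d
def cast(n,uv,z):
    o,d=ray(n,uv); return o+d*((z-o[2])/d[:,2])[:,None]
def tri(a,b):
    o1,d1=ray("top",a);o2,d2=ray("side",b);d1=d1[0];d2=d2[0]
    s=np.linalg.lstsq(np.c_[d1,-d2],o2-o1,rcond=None)[0]
    p,q=o1+s[0]*d1,o2+s[1]*d2
    return (p+q)/2,np.linalg.norm(p-q)
def pix(m,box):
    k=np.zeros_like(m);u0,v0,u1,v1=box;k[v0:v1,u0:u1]=m[v0:v1,u0:u1]
    n,l,st,ce=cv2.connectedComponentsWithStats(k)
    i=1+np.argmax(st[1:,4]);v,u=np.nonzero(l==i)
    return np.c_[u,v]
E
python3 - <<'E'
from h import *
T={n:cv2.imread(f"pics/{n}0.png") for n in("top","side")}
H={n:cv2.cvtColor(T[n],cv2.COLOR_BGR2HSV) for n in T}
def o(n,lo,hi,box): return pix(cv2.inRange(H[n],lo,hi),box)
tb={"top":(105,240,140,275),"side":(368,230,398,255)}
mb={"top":(330,250,392,285),"side":(240,65,290,110)}
c={}
for n in T:
    p=o(n,(0,90,30),(14,255,160),tb[n]);c[n]=p.mean(0)
    print(n,"tab",len(p),p.min(0),p.max(0),p.mean(0),cast(n,p.mean(0),.088))
    r=cv2.minAreaRect(p.astype(np.float32));print(cast(n,cv2.boxPoints(r),.088)[:,:2].tolist())
print(tri(c["top"],c["side"]))
m={}
for n in T:
    p=o(n,(2,140,60),(20,255,255),mb[n]);q=o(n,(0,0,0),(180,255,45),mb[n])
    for nm,x in(("or",p),("blk",q)):
        w=cast(n,x,.027)[:,:2];print(n,nm,len(x),x.min(0),x.max(0),w.mean(0))
        e=np.linalg.svd(w-w.mean(0),full_matrices=False)[2][0];e*=np.sign(e[1]);t=(w-w.mean(0))@e
        print("  axis",e,"ends",w.mean(0)+e*t.min(),w.mean(0)+e*t.max())
# slats
for n,box in(("top",(20,150,185,260)),("side",(290,215,425,330))):
    g=cv2.cvtColor(T[n],cv2.COLOR_BGR2GRAY);L=cv2.createLineSegmentDetector().detect(g)[0][:,0]
    for l in L:
        if min(l[::2])>box[0] and max(l[::2])<box[2] and min(l[1::2])>box[1] and max(l[1::2])<box[3]:
            if np.hypot(*(l[2:]-l[:2]))>60:
                w=cast(n,l.reshape(2,2),.15);d=w[1]-w[0];print(n,l.round(),np.degrees(np.arctan(-d[0]/d[1])).round(2))
E
```

```text
top tab 173 [115 246] [125 266] [120.0231 256.3064] [[0.4056 0.223  0.088 ]]
[[0.4269426838882875, 0.23518547420767114], [0.4282151535300041, 0.21462093095760518], [0.3851451141974256, 0.21051289148021943], [0.3838887126060409, 0.2309805343733574]]
side tab 109 [376 235] [390 250] [383.156  242.2844] [[0.4052 0.2233 0.088 ]]
[[0.4253931957115047, 0.21747637554881613], [0.3878486578640836, 0.21110348943957125], [0.385086957391877, 0.22886593667685665], [0.42253422255064527, 0.23510370293612273]]
(array([0.4054, 0.2232, 0.0878]), np.float64(0.0004681448569598724))
top or 325 [356 257] [388 273] [ 0.3669 -0.3558]
  axis [-0.2142  0.9768] ends [ 0.3751 -0.3933] [ 0.3588 -0.3191]
top blk 175 [340 264] [357 277] [ 0.3549 -0.2994]
  axis [-0.1843  0.9829] ends [ 0.3584 -0.3182] [ 0.3512 -0.2797]
side or 185 [246  74] [269  93] [ 0.3675 -0.3584]
  axis [-0.2029  0.9792] ends [ 0.3757 -0.3978] [ 0.3595 -0.3198]
side blk 98 [266  90] [279 102] [ 0.3567 -0.3   ]
  axis [-0.1079  0.9942] ends [ 0.3587 -0.3184] [ 0.3545 -0.2802]
top [ 22. 224. 164. 196.] 9.71
top [165. 199.  23. 226.] 9.66
top [ 82. 159.  21. 171.] 9.55
top [ 47. 249. 118. 235.] 9.49
side [398. 329. 302. 242.] 9.77
side [304. 240. 401. 328.] 9.69
side [405. 323. 308. 236.] 9.74
side [310. 234. 406. 320.] 9.71
side [373. 283. 315. 230.] 9.66
```

Run:
```python
import cv2,numpy as np
t=cv2.imread("pics/top0.png");s=cv2.imread("pics/side0.png")
a=cv2.resize(t[225:305,320:420],None,fx=4,fy=4,interpolation=cv2.INTER_CUBIC)
b=cv2.resize(t[220:300,80:180],None,fx=4,fy=4,interpolation=cv2.INTER_CUBIC)
c=cv2.resize(s[50:115,225:325],(400,260));d=cv2.resize(s[215:280,340:440],(400,260))
cv2.imwrite("pics/z1.png",np.clip(np.vstack([np.hstack([a,b]),np.hstack([c,d])])*1.6,0,255).astype(np.uint8))
```

```text
(no output)
```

View pics/z1.png

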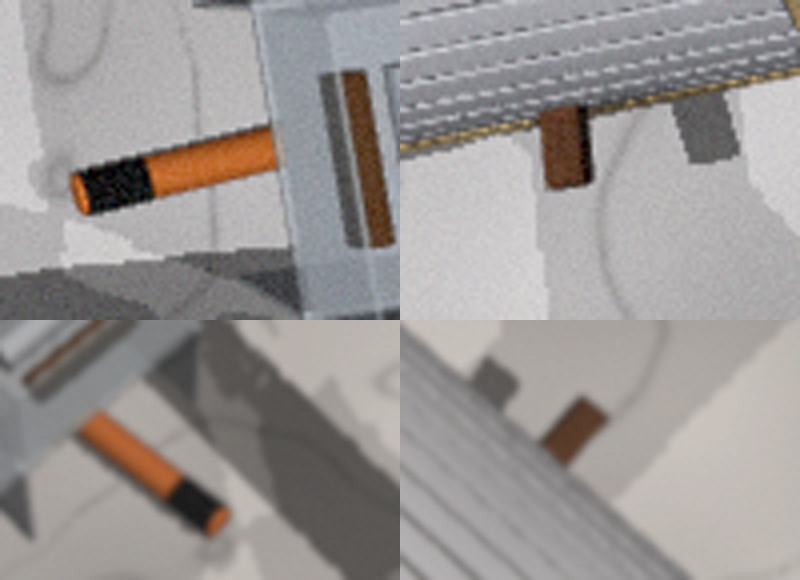

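Crops show the tab and the orange handle with its black sleeve clearly. The tab triangulates to z=88 mm (expected 88.4) and the yaw is 9.7°. That puts the garage origin at about (0.574, 0.252) and the mallet butt at about (0.351, -0.276). Moving to the tab.

Call:
servo_tool(
  offset=[
    [0.042,0.07,0],
    [0.042,0.07,0],
    [0.042,0.07,0],
    [0.042,0.07,0],
    [0.042,0.07,0],
    [0.042,0.07,0],
    [0.042,0.07,0],
    [0.042,0.07,0],
    [0.042,0.07,0],
    [0.042,0.07,0],
  ],
  spin=[-0.18,-0.18,-0.18,-0.18,-0.18,-0.18,-0.18,-0.18,-0.18,-0.18],
  fingers=1,
  grip_force=40,
)

```text
time_s: 1.1
ee_pos: [0.3802, -0.1715, 0.2312]
eef_rot: [-0.0, 0.996, 0.084, -0.0]
wrist_force: [0.4, 0.1, -0.5]
gripper_width: 0.0854
grip_force: 0.0
```

Call:
servo_tool(
  offset=[
    [0.01,0.079,0],
    [0.01,0.079,0],
    [0.01,0.079,0],
    [0,0.079,0],
    [0,0.079,0],
    [0,0.079,0],
    [0,0.079,0],
    [0,0.079,0],
    [0,0.079,0],
    [0,0.079,0],
  ],
  spin=[0,0,0,0,0,0,0,0,0,0],
)

```text
time_s: 2.1
ee_pos: [0.3943, 0.2236, 0.2312]
eef_rot: [0.0, 0.996, 0.085, -0.0]
wrist_force: [0.2, 0.3, 0.8]
gripper_width: 0.0851
grip_force: 0.0
```

Call:
servo_tool(
  offset=[
    [0,-0.004,-0.056],
    [0,0,-0.056],
    [0,0,-0.056],
    [0,0,-0.056],
    [0,0,-0.056],
    [0,0,-0.056],
    [0,0,0],
  ],
  spin=[0,0,0,0,0,0,0],
)

```text
time_s: 2.8
ee_pos: [0.393, 0.2194, 0.0608]
eef_rot: [0.001, 0.996, 0.085, -0.003]
wrist_force: [0.3, 0.6, 0.0]
gripper_width: 0.0856
grip_force: 0.0
```

Call:
servo_tool(
  offset=[
    [0,0,0],
    [0,0,0],
    [0,0,0],
    [0,0,0],
    [0,0,0],
    [0,0,0],
  ],
  spin=[0,0,0,0,0,0],
  fingers=0,
  grip_force=40,
)

```text
time_s: 3.4
ee_pos: [0.3949, 0.2216, 0.0644]
eef_rot: [-0.002, 0.996, 0.084, 0.001]
wrist_force: [-3.3, 12.5, 8.0]
gripper_width: 0.0233
grip_force: 43.4
```

Run:
```python
import numpy as np
r=.185;c,s=np.cos(np.radians(9.68)),np.sin(np.radians(9.68))
# smooth angle rates per row, 60 rows of .1s
w=np.r_[np.linspace(.01,.032,6),np.full(44,.032)];w=np.r_[w,np.linspace(.032,.008,6)];print(w.sum())
w*=1.67/w.sum();th=np.radians(10)+np.r_[0,np.cumsum(w)]
x=-r*np.cos(th);z=r*np.sin(th);d=np.diff(np.c_[x*c,x*s,z],axis=0)/.5
q=d.copy();acc=np.zeros(3)
for i in range(len(d)):
    q[i]=np.round(d[i]+acc,3);acc+=d[i]-q[i]
for i in range(0,len(q),10):print([[float(v) for v in r] for r in q[i:i+10]])
print(.5*q.sum(0))
```

```text
1.654
[[0.001, 0.0, 0.004], [0.001, 0.0, 0.005], [0.001, 0.001, 0.007], [0.002, -0.0, 0.008], [0.003, 0.0, 0.01], [0.003, 0.001, 0.012], [0.004, 0.0, 0.011], [0.004, 0.001, 0.011], [0.004, 0.001, 0.011], [0.005, 0.001, 0.011]]
[[0.005, 0.001, 0.011], [0.005, 0.001, 0.011], [0.006, 0.001, 0.01], [0.006, 0.001, 0.01], [0.007, 0.001, 0.01], [0.006, 0.001, 0.01], [0.007, 0.001, 0.01], [0.008, 0.001, 0.009], [0.007, 0.002, 0.009], [0.008, 0.001, 0.009]]
[[0.009, 0.001, 0.009], [0.008, 0.002, 0.008], [0.009, 0.001, 0.008], [0.009, 0.002, 0.008], [0.009, 0.001, 0.007], [0.009, 0.002, 0.007], [0.01, 0.002, 0.007], [0.01, 0.001, 0.007], [0.01, 0.002, 0.006], [0.01, 0.002, 0.006]]
[[0.011, 0.002, 0.005], [0.01, 0.001, 0.005], [0.011, 0.002, 0.005], [0.011, 0.002, 0.004], [0.011, 0.002, 0.005], [0.011, 0.002, 0.003], [0.012, 0.002, 0.004], [0.011, 0.002, 0.003], [0.012, 0.002, 0.002], [0.011, 0.002, 0.002]]
[[0.012, 0.002, 0.002], [0.012, 0.002, 0.002], [0.011, 0.002, 0.001], [0.012, 0.002, 0.0], [0.012, 0.002, 0.001], [0.012, 0.002, -0.0], [0.011, 0.002, -0.001], [0.012, 0.002, -0.001], [0.012, 0.002, -0.001], [0.012, 0.002, -0.002]]
[[0.011, 0.002, -0.002], [0.01, 0.001, -0.002], [0.008, 0.002, -0.001], [0.006, 0.001, -0.002], [0.005, 0.001, -0.001], [0.003, 0.0, -0.001]]
[0.229 0.039 0.146]
```

Call:
servo_tool(
  offset=[
    [0.001,0.002,0.004],
    [0.001,0.001,0.005],
    [0.001,0.001,0.007],
    [0.002,0,0.008],
    [0.003,0,0.01],
    [0.003,0.001,0.012],
    [0.004,0,0.011],
    [0.004,0.001,0.011],
    [0.004,0.001,0.011],
    [0.005,0.001,0.011],
  ],
  spin=[0,0,0,0,0,0,0,0,0,0],
)

```text
time_s: 4.4
ee_pos: [0.4087, 0.224, 0.1087]
eef_rot: [-0.0, 0.996, 0.085, -0.0]
wrist_force: [0.2, 4.6, -5.0]
gripper_width: 0.0233
grip_force: 41.8
```

Call:
servo_tool(
  offset=[
    [0.005,0.001,0.011],
    [0.005,0.001,0.011],
    [0.006,0.001,0.01],
    [0.006,0.001,0.01],
    [0.007,0.001,0.01],
    [0.006,0.001,0.01],
    [0.007,0.001,0.01],
    [0.008,0.001,0.009],
    [0.007,0.002,0.009],
    [0.008,0.001,0.009],
  ],
  spin=[0,0,0,0,0,0,0,0,0,0],
)

```text
time_s: 5.4
ee_pos: [0.4414, 0.2296, 0.1581]
eef_rot: [-0.0, 0.996, 0.085, -0.0]
wrist_force: [1.5, 5.1, -6.8]
gripper_width: 0.0235
grip_force: 41.4
```

Call:
servo_tool(
  offset=[
    [0.009,0.001,0.009],
    [0.008,0.002,0.008],
    [0.009,0.001,0.008],
    [0.009,0.002,0.008],
    [0.009,0.001,0.007],
    [0.009,0.002,0.007],
    [0.01,0.002,0.007],
    [0.01,0.001,0.007],
    [0.01,0.002,0.006],
    [0.01,0.002,0.006],
  ],
  spin=[0,0,0,0,0,0,0,0,0,0],
)

```text
time_s: 6.4
ee_pos: [0.4879, 0.2375, 0.1944]
eef_rot: [-0.0, 0.996, 0.085, -0.0]
wrist_force: [0.1, 4.3, -6.2]
gripper_width: 0.0229
grip_force: 41.3
```

Call:
servo_tool(
  offset=[
    [0.011,0.002,0.005],
    [0.01,0.001,0.005],
    [0.011,0.002,0.005],
    [0.011,0.002,0.004],
    [0.011,0.002,0.005],
    [0.011,0.002,0.003],
    [0.012,0.002,0.004],
    [0.011,0.002,0.003],
    [0.012,0.002,0.002],
    [0.011,0.002,0.002],
  ],
  spin=[0,0,0,0,0,0,0,0,0,0],
)

```text
time_s: 7.4
ee_pos: [0.5436, 0.247, 0.2138]
eef_rot: [-0.0, 0.996, 0.085, 0.0]
wrist_force: [-3.0, 4.0, -0.2]
gripper_width: 0.0232
grip_force: 42.5
```

Run:
```python
from station import arm,imaging
import cv2
s=arm.sense();print(s['joint_pos'],s['wrist_force'],s['torque'],s['gripper_width'])
cv2.imwrite("pics/top1.png",imaging.get_image("top")[:,:,::-1])
```

```text
[2.28390511e-01 4.75955825e-01 1.19102590e+00 1.42088602e-04
 1.47456708e+00 1.62925253e+00] [-3.00141895  3.99752485 -0.24407595] [0.60296894 0.76800945 0.01262446] 0.02318942067527614
```

View pics/top1.png

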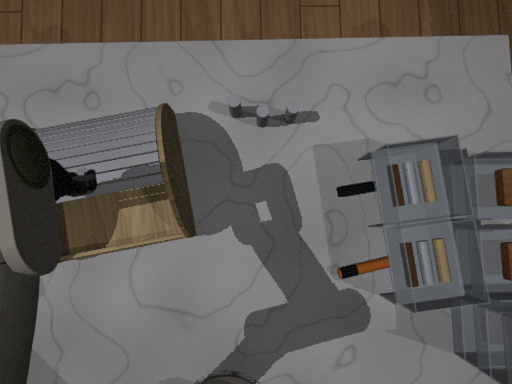

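The cover is following, with the gripper at about (75,180) and the interior open below it. Continuing.

Call:
servo_tool(
  offset=[
    [0.012,0.002,0.002],
    [0.012,0.002,0.002],
    [0.011,0.002,0.001],
    [0.012,0.002,0],
    [0.012,0.002,0.001],
    [0.012,0.002,0],
    [0.011,0.002,-0.001],
    [0.012,0.002,-0.001],
    [0.012,0.002,-0.001],
    [0.012,0.002,-0.002],
  ],
  spin=[0,0,0,0,0,0,0,0,0,0],
)

```text
time_s: 8.45
ee_pos: [0.6029, 0.2572, 0.2143]
eef_rot: [-0.0, 0.996, 0.085, 0.0]
wrist_force: [-1.8, 6.0, 0.0]
gripper_width: 0.0233
grip_force: 44.3
```

Call:
servo_tool(
  offset=[
    [0.011,0.002,-0.002],
    [0.01,0.001,-0.002],
    [0.008,0.002,-0.001],
    [0.006,0.001,-0.002],
    [0.005,0.001,-0.001],
    [0.003,0,-0.001],
    [0,0,0],
  ],
  spin=[0,0,0,0,0,0,0],
)

```text
time_s: 9.15
ee_pos: [0.6243, 0.2608, 0.2096]
eef_rot: [-0.0, 0.996, 0.085, 0.001]
wrist_force: [-0.7, 6.9, 0.3]
gripper_width: 0.0232
grip_force: 45.2
```

Call:
servo_tool(
  offset=[
    [0.003,0,-0.001],
    [0.003,0.001,0],
    [0,0,0],
    [0,0,0],
  ],
  spin=[0,0,0,0],
)

```text
time_s: 9.55
ee_pos: [0.6269, 0.2612, 0.2089]
eef_rot: [-0.0, 0.996, 0.085, 0.0]
wrist_force: [-1.5, 5.8, -0.2]
gripper_width: 0.0232
grip_force: 45.4
```

Call:
servo_tool(
  offset=[
    [0.003,0,-0.001],
    [0.003,0.001,0],
    [0,0,0],
    [0,0,0],
  ],
  spin=[0,0,0,0],
)

```text
time_s: 9.95
ee_pos: [0.6277, 0.2614, 0.2085]
eef_rot: [0.0, 0.996, 0.085, -0.003]
wrist_force: [-15.4, 2.5, 4.3]
gripper_width: 0.0234
grip_force: 45.7
```

Call:
servo_tool(
  offset=[
    [-0.004,0,0],
    [0,0,0],
    [0,0,0],
    [0,0,0],
  ],
  spin=[0,0,0,0],
  fingers=1,
)

```text
time_s: 10.35
ee_pos: [0.6283, 0.261, 0.2085]
eef_rot: [0.0, 0.996, 0.085, 0.0]
wrist_force: [-0.3, 0.4, -0.1]
gripper_width: 0.0797
grip_force: 0.0
```

Call:
servo_tool(
  offset=[
    [0,0,0.03],
    [0,0,0.05],
    [0,0,0.05],
    [0,0,0.05],
    [-0.03,-0.05,0],
    [-0.03,-0.06,0],
    [-0.03,-0.06,0],
    [-0.03,-0.06,0],
    [-0.03,-0.06,0],
    [-0.03,-0.06,0],
  ],
  spin=[0,0,0,0,1,1,1,1,1,1],
)

```text
time_s: 11.35
ee_pos: [0.5372, 0.085, 0.2985]
eef_rot: [0.0, 0.947, 0.321, 0.0]
wrist_force: [-0.0, -0.7, -0.5]
gripper_width: 0.0853
grip_force: 0.0
```

Call:
servo_tool(
  offset=[
    [-0.03,-0.06,0],
    [-0.03,-0.06,0],
    [-0.03,-0.06,0],
    [-0.03,-0.06,0],
    [-0.03,-0.06,0],
    [-0.03,-0.06,0],
    [-0.03,-0.06,0],
    [-0.03,-0.06,0],
    [-0.03,-0.06,0],
    [-0.03,-0.06,0],
  ],
  spin=[1,1,1,1,1,1,1,1,1,1],
)

```text
time_s: 12.35
ee_pos: [0.387, -0.215, 0.2986]
eef_rot: [0.001, 0.748, 0.664, -0.0]
wrist_force: [1.3, 0.6, -0.7]
gripper_width: 0.0853
grip_force: 0.0
```

Run:
```python
from station import arm,imaging
import cv2
s=arm.sense();print(s['joint_pos'],s['ee_pos'],s['eef_rot'],s['time_s'])
cv2.imwrite("pics/top2.png",imaging.get_image("top")[:,:,::-1])
```

```text
[-7.75587243e-01  1.43062675e-01  1.43508470e+00 -3.40582679e-04
  1.56239552e+00 -6.57628010e-01] [ 0.38700169 -0.21504084  0.29863719] [ 5.35345101e-04  7.47556976e-01  6.64197458e-01 -1.33804885e-04] 12.35
```

View pics/top2.png

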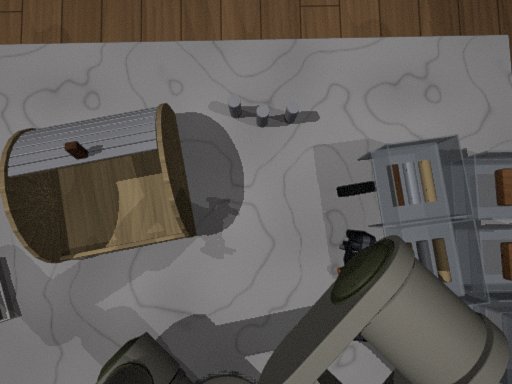

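Cover rests open, with its tab at (77,150). The gripper is near the handle at about (360,240). I'll turn, go above the butt, come part way down and look from the side.

Call:
servo_tool(
  offset=[
    [-0.016,-0.04,-0.04],
    [-0.016,-0.04,-0.04],
    [-0.016,-0.04,-0.04],
    [-0.016,-0.04,-0.04],
    [0,-0.002,-0.04],
    [0,0,-0.04],
    [0,0,0],
  ],
  spin=[0.85,0.85,0.8,0.8,0.8,0,0],
)

```text
time_s: 13.1
ee_pos: [0.355, -0.2942, 0.1766]
eef_rot: [-0.002, 0.631, 0.776, 0.0]
wrist_force: [-0.3, -0.2, -0.0]
gripper_width: 0.0854
grip_force: 0.0
```

Run:
```python
from station import arm,imaging
import cv2,numpy as np
s=arm.sense();print(s['joint_pos'],s['ee_pos'],s['eef_rot'],s['time_s'])
a=imaging.get_image("side")[:,:,::-1];t=imaging.get_image("top")[:,:,::-1]
b=np.hstack([cv2.resize(a[0:200,120:360],(400,333)),cv2.resize(t[184:384,272:512],(400,333))])
cv2.imwrite("pics/m1.png",np.clip(b*1.5,0,255).astype(np.uint8))
```

```text
[-9.49444301e-01  2.81243984e-01  1.62261023e+00 -2.76391265e-04
  1.24178886e+00 -1.15559376e+00] [ 0.3550447  -0.29417817  0.17657152] [-1.98788076e-03  6.30561805e-01  7.76136387e-01  4.08507244e-04] 13.1
```

View pics/m1.png

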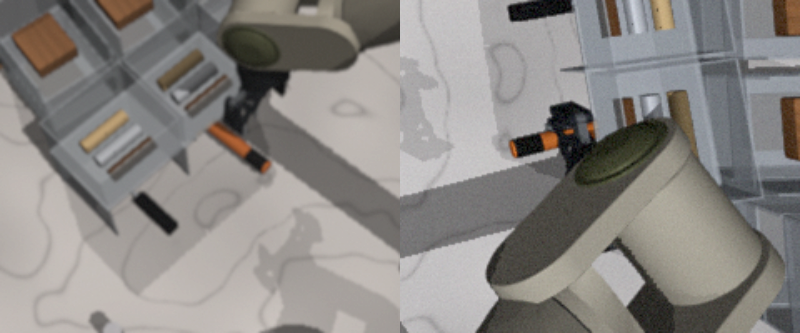

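Call:
servo_tool(
  offset=[
    [0,0,-0.06],
    [0,0,-0.06],
    [0,0,-0.06],
    [0,0,-0.06],
    [0,0,-0.03],
    [0,0,0],
  ],
  spin=[0,0,0,0,0,0],
)

```text
time_s: 13.8
ee_pos: [0.3558, -0.2946, 0.0428]
eef_rot: [-0.001, 0.63, 0.776, 0.0]
wrist_force: [-0.1, -0.4, 0.2]
gripper_width: 0.0853
grip_force: 0.0
```

Call:
servo_tool(
  offset=[
    [0,0,-0.03],
    [0,0,-0.03],
    [0,0,-0.01],
    [0,0,0],
  ],
  spin=[0,0,0,0],
)

```text
time_s: 14.2
ee_pos: [0.3562, -0.2951, 0.009]
eef_rot: [0.0, 0.63, 0.776, -0.0]
wrist_force: [0.8, -0.0, 0.2]
gripper_width: 0.0855
grip_force: 0.0
```

Run:
```python
from h import *
from station import arm
s=arm.sense();print(s['ee_pos'],s['wrist_force'],s['time_s'])
im=imaging.get_image("side")[:,:,::-1];h=cv2.cvtColor(im,cv2.COLOR_BGR2HSV)
cv2.imwrite("pics/m2.png",np.clip(cv2.resize(im[40:130,200:320],(800,600))*1.5,0,255).astype(np.uint8))
```

```text
[ 0.3562 -0.2951  0.009 ] [ 0.781  -0.0278  0.1926] 14.2
```

View pics/m2.png

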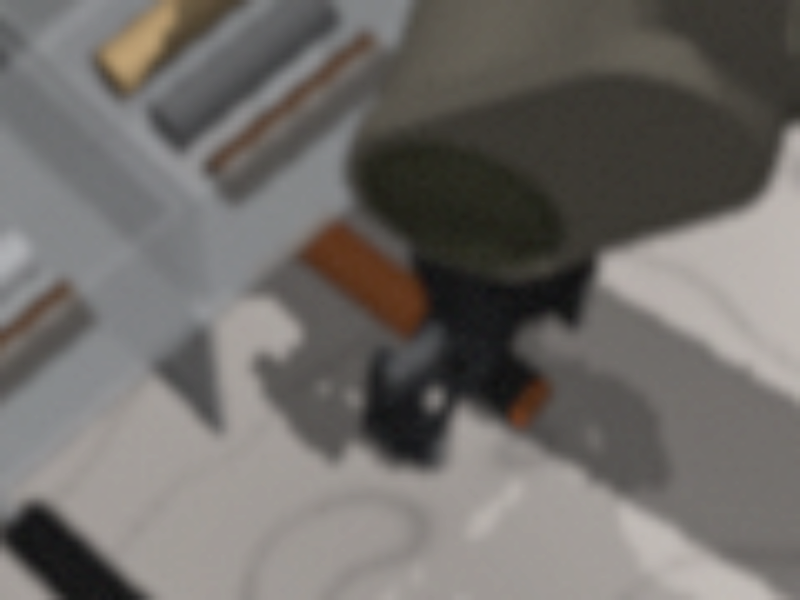

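The fingers straddle the handle near the butt (530,400 in the crop), clear of the tier. Closing and drawing out.

Call:
servo_tool(
  offset=[
    [0,0,0],
    [0,0,0],
    [0,0,0],
    [0,0,0],
    [0,0,0],
    [0,0,0],
  ],
  spin=[0,0,0,0,0,0],
  fingers=0,
  grip_force=40,
)

```text
time_s: 14.85
ee_pos: [0.3557, -0.2946, 0.0084]
eef_rot: [-0.0, 0.63, 0.776, 0.0]
wrist_force: [0.3, -0.9, -0.0]
gripper_width: 0.0249
grip_force: 39.2
```

Call:
servo_tool(
  offset=[
    [-0.002,0.01,0],
    [-0.004,0.02,0],
    [-0.006,0.03,0],
    [-0.006,0.03,0],
    [-0.006,0.03,0],
    [-0.006,0.03,0],
    [-0.006,0.03,0],
    [-0.006,0.03,0],
    [-0.006,0.03,0],
    [-0.006,0.03,0],
  ],
  spin=[0,0,0,0,0,0,0,0,0,0],
)

```text
time_s: 15.85
ee_pos: [0.3285, -0.1584, 0.0084]
eef_rot: [0.0, 0.63, 0.776, -0.0]
wrist_force: [-0.3, -2.9, -0.8]
gripper_width: 0.0245
grip_force: 39.2
```

Call:
servo_tool(
  offset=[
    [-0.005,0.03,0],
    [-0.004,0.03,0],
    [-0.003,0.03,0],
    [-0.002,0.03,0],
    [-0.002,0.03,0],
    [-0.002,0.03,0],
    [-0.002,0.03,0],
    [-0.002,0.02,0],
    [0,0.01,0],
    [0,0,0],
  ],
  spin=[0,0,0,0,0,0,0,0,0,0],
)

```text
time_s: 16.85
ee_pos: [0.317, -0.0386, 0.0083]
eef_rot: [-0.001, 0.63, 0.777, -0.0]
wrist_force: [0.0, 3.5, 1.5]
gripper_width: 0.025
grip_force: 39.2
```

Call:
servo_tool(
  offset=[
    [0,0,0],
    [0,0,0],
    [0,0,0],
    [0,0,0],
  ],
  spin=[0,0,0,0],
  fingers=1,
)

```text
time_s: 17.25
ee_pos: [0.3178, -0.0399, 0.0083]
eef_rot: [0.0, 0.63, 0.776, -0.0]
wrist_force: [-0.7, -0.1, -0.5]
gripper_width: 0.0815
grip_force: 0.0
```

Call:
servo_tool(
  offset=[
    [0,0,0.04],
    [0,0,0.06],
    [0,0,0.06],
    [0,0,0.06],
    [0,0.05,0.04],
    [0,0.08,0.04],
    [0,0.08,0],
    [0,0.08,0],
  ],
  spin=[0,0,0,0,0,0,0,0],
)

```text
time_s: 18.05
ee_pos: [0.3177, 0.1067, 0.1589]
eef_rot: [0.001, 0.631, 0.776, 0.001]
wrist_force: [1.4, -1.1, 0.0]
gripper_width: 0.0856
grip_force: 0.0
```

Run:
```python
from h import *
from station import arm
s=arm.sense();print(s['ee_pos'],s['time_s'])
for n in("top","side"):
    im=imaging.get_image(n)[:,:,::-1];cv2.imwrite(f"pics/{n}3.png",im);h=cv2.cvtColor(im,cv2.COLOR_BGR2HSV)
    m=cv2.inRange(h,(2,140,60),(20,255,255));
    N,l,st,ce=cv2.connectedComponentsWithStats(m)
    for i in range(1,N):
        if st[i,4]>80:
            v,u=np.nonzero(l==i);p=np.c_[u,v];w=cast(n,p,.03)[:,:2];print(n,st[i],w.mean(0),w.min(0),w.max(0))
a=cv2.imread("pics/side3.png")[0:260,200:512];b=cv2.imread("pics/top3.png")[180:384,180:460]
cv2.imwrite("pics/m3.png",np.clip(np.hstack([cv2.resize(a,(400,333)),cv2.resize(b,(400,333))])*1.5,0,255).astype(np.uint8))
```

```text
[0.3177 0.1067 0.1589] 18.05
top [501 169  11  36 229] [ 0.5505 -0.6909] [ 0.5056 -0.704 ] [ 0.5911 -0.679 ]
top [290 264  27  25 490] [ 0.3445 -0.1888] [ 0.3177 -0.2194] [ 0.373  -0.1586]
top [249 275  42  17 383] [ 0.3309 -0.1086] [ 0.313  -0.1581] [ 0.3486 -0.0606]
side [289 109  23  22 278] [ 0.342  -0.1906] [ 0.3153 -0.22  ] [ 0.3674 -0.1611]
side [306 126  30  25 224] [ 0.3321 -0.109 ] [ 0.3151 -0.1589] [ 0.3479 -0.0622]
```

View pics/m3.png

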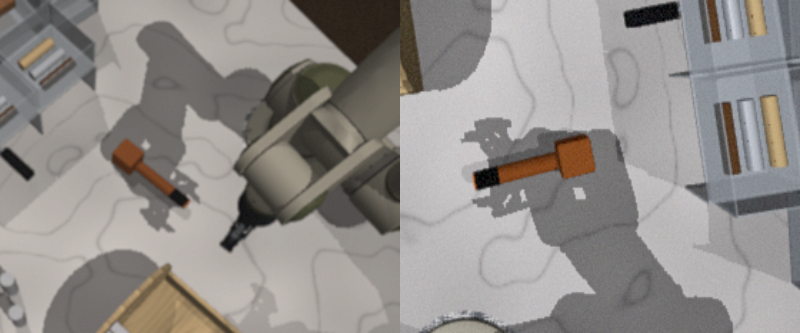

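Mallet lies free on the table. Head centre is about (0.349, -0.187), with the axis 12° off y. Going to grip the head slightly towards the handle.

Call:
servo_tool(
  offset=[
    [0.007,-0.07,0],
    [0.007,-0.07,0],
    [0.007,-0.07,0],
    [0.007,-0.07,0],
    [0.007,-0.07,0],
    [0.007,-0.07,0],
    [0.007,-0.07,0],
    [0.007,-0.07,-0.03],
    [0,0,-0.04],
    [0,0,0],
  ],
  spin=[0.08,0,0,0,0,0,0,0,0,0],
)

```text
time_s: 19.15
ee_pos: [0.3443, -0.1751, 0.1216]
eef_rot: [-0.003, 0.629, 0.778, 0.0]
wrist_force: [0.0, 0.6, 0.6]
gripper_width: 0.0854
grip_force: 0.0
```

Call:
servo_tool(
  offset=[
    [0.003,0.002,-0.06],
    [0,0,-0.06],
    [0,0,-0.05],
    [0,0,-0.035],
    [0,0,-0.02],
    [0,0,0],
  ],
  spin=[0,0,0,0,0,0],
)

```text
time_s: 19.75
ee_pos: [0.3469, -0.1733, 0.0106]
eef_rot: [-0.001, 0.628, 0.778, 0.0]
wrist_force: [0.0, -0.4, 0.6]
gripper_width: 0.0856
grip_force: 0.0
```

Call:
servo_tool(
  offset=[
    [0,0,0],
    [0,0,0],
    [0,0,0],
    [0,0,0],
    [0,0,0],
  ],
  spin=[0,0,0,0,0],
  fingers=0,
  grip_force=70,
)

```text
time_s: 20.25
ee_pos: [0.3472, -0.1738, 0.0118]
eef_rot: [0.001, 0.628, 0.779, -0.0]
wrist_force: [-2.7, 0.3, 10.2]
gripper_width: 0.0494
grip_force: 71.8
```

Call:
servo_tool(
  offset=[
    [0,0,0.02],
    [0,0,0.04],
    [0,0,0.06],
    [0,0,0.06],
    [0,0,0.06],
    [0,0,0],
  ],
  spin=[0,0,0,0,0,0],
)

```text
time_s: 20.85
ee_pos: [0.3483, -0.1744, 0.1337]
eef_rot: [0.004, 0.628, 0.778, -0.0]
wrist_force: [0.4, -0.1, -3.7]
gripper_width: 0.0494
grip_force: 74.2
```

Run:
```python
from h import *
from station import arm
s=arm.sense();print(s['ee_pos'],s['wrist_force'],s['torque'],s['time_s'],s['joint_pos'])
im=imaging.get_image("side")[:,:,::-1]
cv2.imwrite("pics/m4.png",np.clip(im[30:230,250:450].repeat(3,0).repeat(3,1)*1.5,0,255).astype(np.uint8))
c,k=np.cos(np.radians(9.68)),np.sin(np.radians(9.68));O=np.array([.5744,.252]);R=np.array([[c,-k],[k,c]])
for g in((-.06,-.058),(-.06,-.06)):print(g,O+R@g)
```

```text
[ 0.3483 -0.1744  0.1337] [ 0.4168 -0.0574 -3.68  ] [-0.0238 -0.0687  0.0405] 20.85 [-0.7708  0.2175  1.8718  0.0001  1.0452 -0.9845]
(-0.06, -0.058) [0.525  0.1847]
(-0.06, -0.06) [0.5253 0.1828]
```

View pics/m4.png

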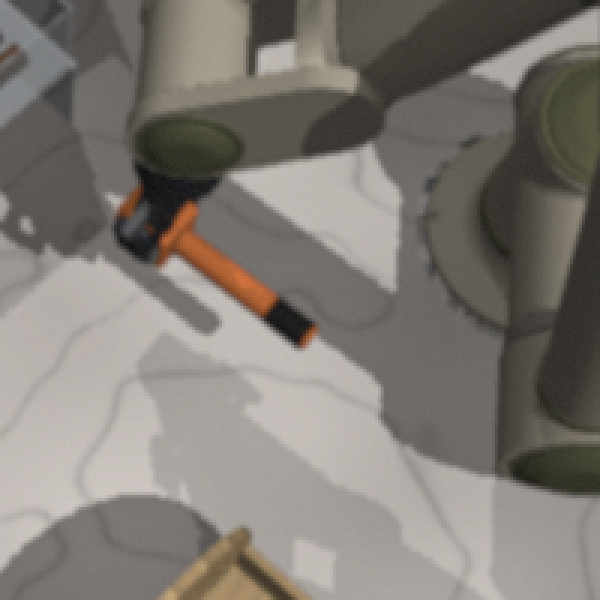

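Mallet is held level by its head with almost no moment. Carrying it over the garage.

Call:
servo_tool(
  offset=[
    [0,0,0.05],
    [0,0,0.08],
    [0,0,0.08],
    [0.017,0.036,0.04],
    [0.034,0.072,0],
    [0.034,0.072,0],
    [0.034,0.072,0],
    [0.034,0.072,0],
    [0.034,0.072,0],
    [0.034,0.072,0],
  ],
  spin=[0,0,0,-0.1,-0.1,-0.1,-0.1,-0.1,-0.04,0],
)

```text
time_s: 21.9
ee_pos: [0.4577, 0.0621, 0.2536]
eef_rot: [-0.002, 0.644, 0.765, -0.001]
wrist_force: [-0.2, -0.3, -3.4]
gripper_width: 0.0494
grip_force: 74.8
```

Call:
servo_tool(
  offset=[
    [0.034,0.072,0],
    [0.034,0.072,0],
    [0.034,0.072,0],
    [0.02,0.036,0],
    [0,0,0],
    [0,0,0],
  ],
  spin=[0,0,0,0,0,0],
)

```text
time_s: 22.5
ee_pos: [0.5182, 0.1862, 0.2536]
eef_rot: [-0.001, 0.644, 0.765, -0.002]
wrist_force: [-0.9, -0.9, -4.0]
gripper_width: 0.049
grip_force: 74.7
```

Run:
```python
from h import *
from station import arm
s=arm.sense();print(s['ee_pos'],s['eef_rot'],s['wrist_force'],s['torque'],s['time_s'],s['joint_pos'])
a=imaging.get_image("side")[:,:,::-1][160:384,200:450];b=imaging.get_image("top")[:,:,::-1][80:304,0:250]
cv2.imwrite("pics/m5.png",np.clip(cv2.resize(np.hstack([a,b]),(800,358))*1.5,0,255).astype(np.uint8))
```

```text
[0.5182 0.1862 0.2536] [-0.0012  0.6442  0.7648 -0.0016] [-0.8708 -0.9041 -4.0277] [-0.0786 -0.0122 -0.0265] 22.5 [ 0.1301  0.3689  1.2506 -0.0003  1.5261 -0.0406]
```

View pics/m5.png

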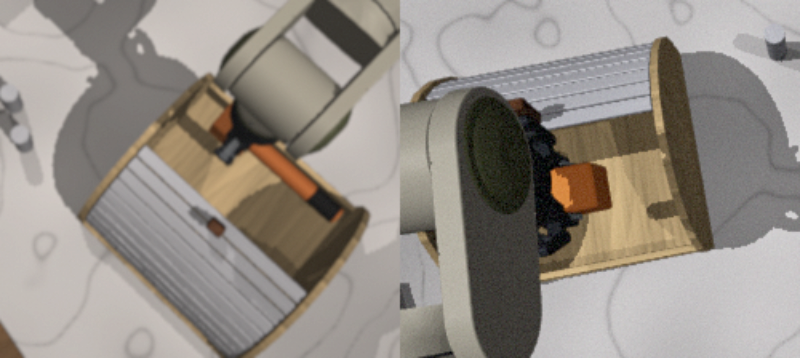

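Mallet is over the opening with the head at the right end, clear of the cheeks and tab. Lowering.

Call:
servo_tool(
  offset=[
    [0,0,-0.03],
    [0,0,-0.05],
    [0,0,-0.05],
    [0,0,-0.05],
    [0,0,-0.05],
    [0,0,-0.05],
    [0,0,-0.05],
    [0,0,-0.04],
    [0,0,-0.03],
    [0,0,-0.02],
  ],
  spin=[0,0,0,0,0,0,0,0,0,0],
)

```text
time_s: 23.6
ee_pos: [0.5183, 0.1854, 0.0448]
eef_rot: [-0.0, 0.645, 0.764, -0.001]
wrist_force: [0.4, 1.1, -3.9]
gripper_width: 0.0494
grip_force: 74.8
```

Call:
servo_tool(
  offset=[
    [0,0,-0.015],
    [0,0,-0.01],
    [0,0,-0.008],
    [0,0,-0.006],
    [0,0,-0.004],
    [0,0,0],
    [0,0,0],
  ],
  spin=[0,0,0,0,0,0,0],
)

```text
time_s: 24.3
ee_pos: [0.5189, 0.1864, 0.0245]
eef_rot: [0.0, 0.644, 0.765, 0.0]
wrist_force: [0.5, -0.7, -4.3]
gripper_width: 0.049
grip_force: 74.8
```

Call:
servo_tool(
  offset=[
    [0,0,-0.003],
    [0,0,-0.003],
    [0,0,-0.003],
    [0,0,0],
    [0,0,0],
  ],
  spin=[0,0,0,0,0],
)

```text
time_s: 24.8
ee_pos: [0.5188, 0.1864, 0.0199]
eef_rot: [0.0, 0.644, 0.765, 0.0]
wrist_force: [-0.9, 0.4, -1.8]
gripper_width: 0.0492
grip_force: 74.9
```

Call:
servo_tool(
  offset=[
    [0,0,-0.001],
    [0,0,-0.001],
    [0,0,0],
  ],
  spin=[0,0,0],
)

```text
time_s: 25.1
ee_pos: [0.5188, 0.1864, 0.0198]
eef_rot: [0.0, 0.644, 0.765, 0.0]
wrist_force: [-4.4, -0.8, 9.5]
gripper_width: 0.0496
grip_force: 76.3
```

Call:
servo_tool(
  offset=[
    [0,0,0],
    [0,0,0],
    [0,0,0],
    [0,0,0],
    [0,0,0],
  ],
  spin=[0,0,0,0,0],
  fingers=0.9,
)

```text
time_s: 25.6
ee_pos: [0.5188, 0.1864, 0.0187]
eef_rot: [-0.0, 0.644, 0.765, -0.0]
wrist_force: [-0.7, 0.3, -0.1]
gripper_width: 0.0766
grip_force: 0.0
```

Call:
servo_tool(
  offset=[
    [0,0,0.02],
    [0,0,0.05],
    [0,0,0.08],
    [0,0,0.09],
    [0,0,0.09],
    [0,0,0.09],
    [0,0,0.09],
    [0,0,0.07],
    [0,0,0],
  ],
  spin=[0,0,0,0,0,0,0,0,0],
)

```text
time_s: 26.5
ee_pos: [0.5196, 0.1866, 0.3147]
eef_rot: [0.003, 0.644, 0.765, 0.004]
wrist_force: [-0.3, 0.7, -0.2]
gripper_width: 0.0767
grip_force: 0.0
```

Call:
servo_tool(
  offset=[
    [0.02,0.015,0],
    [0.02,0.015,0],
    [0.02,0.015,0],
    [0.02,0.015,0],
    [0.02,0.015,0],
    [0.02,0.015,0],
    [0.02,0.015,0],
    [0.02,0.015,0],
    [0.02,0.015,0],
    [0.02,0.015,0],
  ],
  spin=[-1,-1,-1,-1,-1,-1,-1,-1,-1,-1],
  fingers=1,
)

```text
time_s: 27.5
ee_pos: [0.6188, 0.2616, 0.3084]
eef_rot: [-0.0, 0.892, 0.452, -0.001]
wrist_force: [-0.6, 0.5, -0.4]
gripper_width: 0.0857
grip_force: 0.0
```

Call:
servo_tool(
  offset=[
    [0.016,0,0],
    [0,0,0],
    [0,0,0],
    [0,0,0],
    [0,0,0],
    [0,0,0],
    [0,0,0],
    [0,0,0],
    [0,0,0],
    [0,0,0],
  ],
  spin=[-1,-1,-1,-1,-1,-1,-1,-1,-1,-0.7],
)

```text
time_s: 28.5
ee_pos: [0.6264, 0.2613, 0.3084]
eef_rot: [0.0, 0.997, 0.081, -0.001]
wrist_force: [0.1, 0.3, -0.3]
gripper_width: 0.0852
grip_force: 0.0
```

Run:
```python
from h import *
from station import arm
s=arm.sense();print(s['ee_pos'],2*np.arctan2(s['eef_rot'][2],s['eef_rot'][1]),s['time_s'])
a=imaging.get_image("side")[:,:,::-1][160:384,200:450];b=imaging.get_image("top")[:,:,::-1][80:304,0:250]
cv2.imwrite("pics/m6.png",np.clip(cv2.resize(np.hstack([a,b]),(800,358))*1.5,0,255).astype(np.uint8))
```

```text
[0.6264 0.2613 0.3084] 0.16202107029050472 28.5
```

View pics/m6.png

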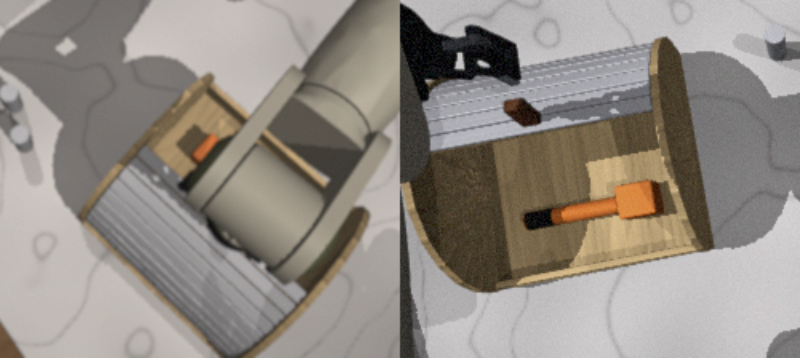

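The mallet lies flat on the floor, head at about (635,198), clear of the cover's path. Taking the tab again.

Call:
servo_tool(
  offset=[
    [0.002,0,-0.05],
    [0,0,-0.05],
    [0,0,-0.05],
    [0,0,-0.03],
    [0,0,-0.018],
    [0,0,0],
  ],
  spin=[0.08,0,0,0,0,0],
)

```text
time_s: 29.2
ee_pos: [0.6274, 0.2613, 0.2087]
eef_rot: [0.0, 0.996, 0.086, -0.001]
wrist_force: [0.8, 0.3, 0.3]
gripper_width: 0.0856
grip_force: 0.0
```

Call:
servo_tool(
  offset=[
    [0,0,0],
    [0,0,0],
    [0,0,0],
    [0,0,0],
    [0,0,0],
    [0,0,0],
  ],
  spin=[0,0,0,0,0,0],
  fingers=0,
  grip_force=40,
)

```text
time_s: 29.8
ee_pos: [0.6278, 0.2615, 0.2104]
eef_rot: [-0.0, 0.996, 0.086, 0.0]
wrist_force: [0.3, -0.4, 2.9]
gripper_width: 0.0231
grip_force: 40.0
```

Run:
```python
import numpy as np
from station import arm
s=arm.sense();p=s['ee_pos'];print(p,s['wrist_force'],s['gripper_width'],s['time_s'])
A=np.array([.627,.2613,.2088]);B=np.array([.3949,.2216,.0640])
h=B[:2]-A[:2];L=np.linalg.norm(h);u=h/L          # u: towards front
a=np.array([0,A[2]]);b=np.array([L,B[2]]);ch=b-a;r=np.linalg.norm(ch)/2/np.sin(.83)
n=np.array([ch[1],-ch[0]])/np.linalg.norm(ch);m=(a+b)/2+n*r*np.cos(.83);print("r",r,"axis z",m[1]+.019,"x,y",A[:2]+u*m[0])
f=np.arctan2(a[1]-m[1],a[0]-m[0]);g=np.arctan2(b[1]-m[1],b[0]-m[0]);print(f,g)
w=np.r_[np.linspace(.01,.032,6),np.full(39,.032),np.linspace(.032,.008,14)];w*=(g-f)/w.sum();print(len(w))
th=f+np.r_[0,np.cumsum(w)];X=m[0]+r*np.cos(th);Z=m[1]+r*np.sin(th)
d=np.diff(np.c_[X*u[0],X*u[1],Z],axis=0)/.5;q=d.copy();acc=np.zeros(3)
for i in range(len(d)):
    q[i]=np.round(d[i]+acc,3);acc+=d[i]-q[i]
for i in range(0,len(q),10):print([[float(v) for v in k] for k in q[i:i+10]], .5*q[:i+10].sum(0)+A)
```

```text
[0.62784548 0.26145876 0.21038017] [ 0.29753487 -0.42000125  2.88443205] 0.023112690037029916 29.8
r 0.1873006094870335 axis z 0.047724987993525966 x,y [0.57621562 0.25261349]
1.8494651819722718 0.18946518197227177
59
[[-0.004, -0.001, 0.001], [-0.005, -0.0, 0.001], [-0.006, -0.002, 0.002], [-0.009, -0.001, 0.002], [-0.01, -0.002, 0.002], [-0.012, -0.002, 0.002], [-0.011, -0.002, 0.002], [-0.012, -0.002, 0.001], [-0.012, -0.002, 0.001], [-0.012, -0.002, 0.0]] [0.5805 0.2533 0.2158]
[[-0.012, -0.002, 0.0], [-0.012, -0.002, 0.0], [-0.011, -0.002, -0.001], [-0.012, -0.002, -0.001], [-0.012, -0.002, -0.001], [-0.012, -0.002, -0.002], [-0.011, -0.002, -0.002], [-0.012, -0.002, -0.003], [-0.011, -0.002, -0.003], [-0.012, -0.002, -0.003]] [0.522  0.2433 0.2078]
[[-0.011, -0.002, -0.004], [-0.011, -0.002, -0.004], [-0.011, -0.002, -0.004], [-0.011, -0.001, -0.005], [-0.011, -0.002, -0.005], [-0.01, -0.002, -0.006], [-0.011, -0.002, -0.005], [-0.01, -0.002, -0.007], [-0.01, -0.001, -0.006], [-0.01, -0.002, -0.007]] [0.469  0.2343 0.1813]
[[-0.009, -0.002, -0.007], [-0.01, -0.001, -0.008], [-0.009, -0.002, -0.007], [-0.008, -0.001, -0.008], [-0.009, -0.002, -0.009], [-0.008, -0.001, -0.008], [-0.008, -0.002, -0.009], [-0.008, -0.001, -0.009], [-0.008, -0.001, -0.01], [-0.007, -0.001, -0.009]] [0.427  0.2273 0.1393]
[[-0.007, -0.002, -0.01], [-0.006, -0.001, -0.01], [-0.006, -0.001, -0.01], [-0.006, -0.001, -0.011], [-0.006, -0.001, -0.01], [-0.005, -0.001, -0.011], [-0.004, -0.0, -0.01], [-0.005, -0.001, -0.01], [-0.003, -0.001, -0.01], [-0.003, -0.0, -0.008]] [0.4015 0.2228 0.0893]
[[-0.003, -0.001, -0.008], [-0.002, 0.0, -0.008], [-0.002, -0.0, -0.007], [-0.001, -0.001, -0.006], [-0.002, 0.0, -0.006], [-0.001, -0.0, -0.005], [-0.001, -0.0, -0.004], [-0.001, -0.0, -0.004], [-0.0, -0.0, -0.003]] [0.395  0.2218 0.0638]
```

Axis fit (z 0.048, centre 0.576, 0.253) agrees with the measured garage pose.

Call:
servo_tool(
  offset=[
    [-0.004,-0.001,0.001],
    [-0.005,0,0.001],
    [-0.006,-0.002,0.002],
    [-0.009,-0.001,0.002],
    [-0.01,-0.002,0.002],
    [-0.012,-0.002,0.002],
    [-0.011,-0.002,0.002],
    [-0.012,-0.002,0.001],
    [-0.012,-0.002,0.001],
    [-0.012,-0.002,0],
  ],
  spin=[0,0,0,0,0,0,0,0,0,0],
)

```text
time_s: 30.8
ee_pos: [0.5821, 0.2537, 0.2178]
eef_rot: [-0.0, 0.996, 0.086, 0.002]
wrist_force: [4.0, 2.8, 3.8]
gripper_width: 0.0231
grip_force: 40.1
```

Call:
servo_tool(
  offset=[
    [-0.012,-0.002,0],
    [-0.012,-0.002,0],
    [-0.011,-0.002,-0.001],
    [-0.012,-0.002,-0.001],
    [-0.012,-0.002,-0.001],
    [-0.012,-0.002,-0.002],
    [-0.011,-0.002,-0.002],
    [-0.012,-0.002,-0.003],
    [-0.011,-0.002,-0.003],
    [-0.012,-0.002,-0.003],
  ],
  spin=[0,0,0,0,0,0,0,0,0,0],
)

```text
time_s: 31.8
ee_pos: [0.5228, 0.2435, 0.2097]
eef_rot: [-0.0, 0.996, 0.086, 0.001]
wrist_force: [2.0, 2.4, 5.2]
gripper_width: 0.0232
grip_force: 41.0
```

Call:
servo_tool(
  offset=[
    [-0.011,-0.002,-0.004],
    [-0.011,-0.002,-0.004],
    [-0.011,-0.002,-0.004],
    [-0.011,-0.001,-0.005],
    [-0.011,-0.002,-0.005],
    [-0.01,-0.002,-0.006],
    [-0.011,-0.002,-0.005],
    [-0.01,-0.002,-0.007],
    [-0.01,-0.001,-0.006],
    [-0.01,-0.002,-0.007],
  ],
  spin=[0,0,0,0,0,0,0,0,0,0],
)

```text
time_s: 32.8
ee_pos: [0.4691, 0.2343, 0.1828]
eef_rot: [-0.0, 0.996, 0.086, 0.0]
wrist_force: [-0.8, 2.2, 7.0]
gripper_width: 0.0235
grip_force: 42.0
```

Call:
servo_tool(
  offset=[
    [-0.009,-0.002,-0.007],
    [-0.01,-0.001,-0.008],
    [-0.009,-0.002,-0.007],
    [-0.008,-0.001,-0.008],
    [-0.009,-0.002,-0.009],
    [-0.008,-0.001,-0.008],
    [-0.008,-0.002,-0.009],
    [-0.008,-0.001,-0.009],
    [-0.008,-0.001,-0.01],
    [-0.007,-0.001,-0.009],
  ],
  spin=[0,0,0,0,0,0,0,0,0,0],
)

```text
time_s: 33.8
ee_pos: [0.4266, 0.2271, 0.14]
eef_rot: [0.0, 0.996, 0.086, -0.001]
wrist_force: [-2.2, -1.1, 5.1]
gripper_width: 0.0234
grip_force: 41.9
```

Call:
servo_tool(
  offset=[
    [-0.007,-0.002,-0.01],
    [-0.006,-0.001,-0.01],
    [-0.006,-0.001,-0.01],
    [-0.006,-0.001,-0.011],
    [-0.006,-0.001,-0.01],
    [-0.005,-0.001,-0.011],
    [-0.004,0,-0.01],
    [-0.005,-0.001,-0.01],
    [-0.003,-0.001,-0.01],
    [-0.003,0,-0.008],
  ],
  spin=[0,0,0,0,0,0,0,0,0,0],
)

```text
time_s: 34.8
ee_pos: [0.4014, 0.2228, 0.0897]
eef_rot: [0.0, 0.996, 0.086, -0.001]
wrist_force: [-3.2, 0.3, 2.3]
gripper_width: 0.0235
grip_force: 41.5
```

Call:
servo_tool(
  offset=[
    [-0.003,-0.001,-0.008],
    [-0.002,0,-0.008],
    [-0.002,0,-0.007],
    [-0.001,-0.001,-0.006],
    [-0.002,0,-0.006],
    [-0.001,0,-0.005],
    [-0.001,0,-0.004],
    [-0.001,0,-0.004],
    [0,0,-0.002],
    [0,0,0],
  ],
  spin=[0,0,0,0,0,0,0,0,0,0],
)

```text
time_s: 35.8
ee_pos: [0.3952, 0.2217, 0.0649]
eef_rot: [0.0, 0.996, 0.086, -0.001]
wrist_force: [-5.4, 1.3, 0.6]
gripper_width: 0.0233
grip_force: 41.0
```

Call:
servo_tool(
  offset=[
    [0,0,-0.002],
    [0,0,-0.002],
    [0,0,0],
    [0,0,0],
  ],
  spin=[0,0,0,0],
)

```text
time_s: 36.2
ee_pos: [0.395, 0.2217, 0.0637]
eef_rot: [0.0, 0.996, 0.086, -0.001]
wrist_force: [-9.4, 0.6, 11.7]
gripper_width: 0.0231
grip_force: 42.2
```

Call:
servo_tool(
  offset=[
    [0,0,-0.002],
    [0,0,-0.002],
    [0,0,0],
    [0,0,0],
  ],
  spin=[0,0,0,0],
)

```text
time_s: 36.6
ee_pos: [0.3952, 0.2217, 0.0634]
eef_rot: [0.0, 0.996, 0.086, 0.0]
wrist_force: [-15.0, -1.7, 35.2]
gripper_width: 0.0229
grip_force: 45.6
```

Call:
servo_tool(
  offset=[
    [0,0,0.002],
    [0,0,0.002],
    [0,0,0],
  ],
  spin=[0,0,0],
)

```text
time_s: 36.9
ee_pos: [0.3951, 0.2217, 0.0636]
eef_rot: [0.0, 0.996, 0.086, -0.001]
wrist_force: [-8.1, -0.4, 8.3]
gripper_width: 0.0233
grip_force: 42.1
```

Call:
servo_tool(
  offset=[
    [0,0,0],
    [0,0,0],
    [0,0,0],
    [0,0,0],
    [0,0,0],
    [0,0,0],
  ],
  spin=[0,0,0,0,0,0],
  fingers=1,
)

```text
time_s: 37.5
ee_pos: [0.3958, 0.2218, 0.0633]
eef_rot: [0.0, 0.996, 0.086, -0.0]
wrist_force: [1.5, 0.2, -0.6]
gripper_width: 0.0853
grip_force: 0.0
```

Call:
servo_tool(
  offset=[
    [-0.01,0,0.03],
    [-0.01,0,0.05],
    [-0.01,0,0.06],
    [0,0,0.06],
    [0,0,0.06],
    [0,0,0.06],
    [0,-0.05,0],
    [0,-0.08,0],
    [0,-0.08,0],
    [0,-0.08,0],
  ],
  spin=[0,0,0,0,0,0,0,0,0,0],
)

```text
time_s: 38.5
ee_pos: [0.3804, 0.0756, 0.2234]
eef_rot: [0.0, 0.996, 0.086, 0.0]
wrist_force: [0.3, -0.8, -0.6]
gripper_width: 0.0854
grip_force: 0.0
```

Call:
servo_tool(
  offset=[
    [0,-0.08,0],
    [0,-0.08,0],
    [0,-0.08,0],
    [0,-0.06,0],
    [0,0,0],
  ],
  spin=[0,0,0,0,0],
)

```text
time_s: 39.0
ee_pos: [0.3809, -0.0759, 0.2233]
eef_rot: [0.0, 0.997, 0.084, 0.0]
wrist_force: [0.1, 1.2, -0.1]
gripper_width: 0.0853
grip_force: 0.0
```

Run:
```python
from h import *
T=imaging.get_image("top")[:,:,::-1];S=imaging.get_image("side")[:,:,::-1]
c={}
for n,im,b in(("top",T,(105,235,145,275)),("side",S,(365,225,400,258))):
    p=pix(cv2.inRange(cv2.cvtColor(im,cv2.COLOR_BGR2HSV),(0,90,30),(14,255,160)),b);c[n]=p.mean(0);print(n,len(p),c[n])
print(tri(c["top"],c["side"]))
t0=cv2.imread("pics/top0.png")  # pegs, puller unmoved?
for nm,(u0,v0,u1,v1) in dict(pegs=(222,95,305,130),puller=(332,178,376,200)).items():
    a=cv2.phaseCorrelate(t0[v0:v1,u0:u1].mean(2),T[v0:v1,u0:u1].mean(2));print(nm,a,np.abs(t0[v0:v1,u0:u1].astype(int)-T[v0:v1,u0:u1]).mean())
```

```text
top 173 [120.3064 256.104 ]
side 109 [383.0183 242.1468]
(array([0.4057, 0.2226, 0.088 ]), np.float64(0.000859726515301514))
pegs ((0.024479516208288032, 0.023398873885255966), 1.011271801863141) 2.8027538726333905
puller ((0.610469649564525, -0.10527435199635704), 1.0099589191585487) 4.5764462809917354
```

```bash
python3 -c "
from station import hand_in
print(hand_in())"
```

```text
the job is handed in; nothing more can be done
None
```

The job is done and handed in at about 39 s: the mallet lies flat on the garage floor and the cover is shut, its tab back at its starting point within 1 mm; the pegs and puller look unmoved, and I viewed 11 pictures, one over the limit of 10.

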